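# Put the cutting boards back in their own colour pockets

## Robot

A 6-joint arm with a two-finger parallel gripper is mounted at the origin on a cart in front of the work surface, level with it; the furniture and walls round the work are solid. World frame = base frame: x ahead of the robot, y to its left, z up, the work surface at z = 0. Lengths are in m, angles in rad, forces in N, time in s.
With the tool pointing down it reaches from about 0.4 to 0.825 m from the base axis. Payload 7 kg.
Tool frame: the origin (TCP) lies midway between the tips of the shut fingers; the grasp point (between the pads) lies 19 mm behind it; z points along the fingers, y is the line along which they close (so a half turn about z gives the same grasp; the last joint's range is limited). The gripper opens to 88 mm and grips with 3 to 60 N. Pads are 19 mm wide; open, the fingers measure 130 mm over their backs; the gripper's body (78 mm by 193 mm) begins 47 mm behind the grasp point.
Start: joints at [-0.891, 0.359, 0.012, 0, -1.224, -0.288], TCP at [0.258, -0.624, 0.227] pointing down, gripper open.
Joint ranges: [-3.07, 3.07], [-1.43, 2.12], [-1.02, 1.25], [-3.03, 1.67], [-3.05, -0], [-3.03, 3.03]. Speed limits (rad/s): [2.39, 2.39, 3.01, 3.14, 3.14, 3.14].

## Interface

Orientations are given as [roll, pitch, yaw] about the fixed x, y, z axes, in that order (R = Rz(yaw) Ry(pitch) Rx(roll)).
In Python, from station import monitor, viewer, arm gives the robot as it stands.
- The arm moves only by the tool move_arm, never from a script. Its argument "deltas" is a list that holds one entry, the list of rows, each a list of 7 numbers: the turn, a rotation vector about the tool's x, y, z in degrees, then the shift along the tool's x, y, z in m, then the finger opening in m, from 0 to 0.0876. A call has 1 to 12 rows; each row is the pose to reach, as a shift and turn from the pose commanded when the call began, along the tool's axes at that moment; what a row does not reach only later rows make up. A row lasts 1/12 s, in which the tool goes at most 41.7 mm and 7.16 degrees, less where a joint would pass 70% of its speed; a pose out of reach is approached as far as the arm can. A call with a gripper value outside its range is refused whole. The fingers move at their own pace and stop on an object; "force" is the grip in N (left out, the last holds). Time passes only in rows, so rows that repeat a pose let the fingers close. It gives the time, the measured TCP pose, the force and the opening at its end, in the units of the state.
- monitor.get_state(): the state, without advancing time (a new reading comes with each control period).
- viewer.grab_frame(name): name is "side" or "top"; returns a dict with "frame" (400x640x3 uint8, blue, green, red), "vfov" (degrees; the focal length in pixels is half the picture's height over the tangent of half this angle, whatever the lens; pixels are square), "cx", "cy" (the principal point, pixels), "xyz" and "orientation" of the camera in the world. Camera axes: x right, y down, z forward; pixel columns grow to the right and rows downward; lengths in m; the calibration is good to about 2 mm. A picture is of the moment at which its call begins. There is no depth.
- arm.job_done(): hands the job in, once; it reports no verdict.
The state is a dict: "t": time; "q": joint angles; "qd": joint speeds; "joint_efforts": joint torques, N m; "eef_pos": TCP position; "ee_rot": TCP orientation; "force": force on the tool from outside, world axes, zero at the start; "moment": the same for the moment, N m; "width": finger opening in m.
Only numpy, scipy, OpenCV 4.12 (cv2) and the standard library are available. Lean on these libraries where they do the work, as an engineer would, in place of code of your own. Each camera call takes 0.05 s, during which the arm holds its last target. There are 200 camera calls.

## Task

Put the cutting boards back in the board rack, each in the pocket of its own colour: the green board was wrongly put in the blue pocket, and the blue board stands in the grey drainer. Slide each one down into its pocket without dropping it, until it stands fully home on the pocket's floor; leave the red board where it is and do not disturb the brown bottle, yellow-capped jar and yellow drum standing around the rack.

Things in the scene. Friction and masses are not known exactly. Their poses are not given: they have to be found in the camera images.
- green_mid (a point): green plastic cutting board standing on edge, 140 long x 12 thick x 120 mm high, 0.19 kg (0.13 to 0.27), with a thin white groove line on both faces. This point: its centre, half-way up, 60 mm below its top edge; x along its 140 mm length, y through its thickness, z up. At the start it stands fully home in the blue pocket.
- blue_mid (a point): blue plastic cutting board standing on edge, 140 long x 12 thick x 120 mm high, 0.19 kg (0.13 to 0.27), with a thin white groove line on both faces. This point: its centre, half-way up, 60 mm below its top edge; x along its 140 mm length, y through its thickness, z up. At the start it stands in the drainer's slot, its underside 12 mm above the worktop.
- red_mid (a point): red plastic cutting board standing on edge, 140 long x 12 thick x 120 mm high, 0.19 kg (0.13 to 0.27), with a thin white groove line on both faces. This point: its centre, half-way up, 60 mm below its top edge; x along its 140 mm length, y through its thickness, z up. It already stands fully home in the red pocket and stays there.
- green_slot (a point): the green pocket of the board rack: slot 14.5 mm wide, 146 mm long between low end stops (20 mm over the slot floor); floor 16 mm, tops of the 5 mm side walls 76 mm, flared lead-in (about 25 mm wide inside) 84 mm above the worktop. Fixed. This point: centre of the slot floor; x along the slot, y across, z up. A board that is home has its centre 60 mm above it.
- blue_slot (a point): the blue pocket of the board rack: slot 14.5 mm wide, 146 mm long between low end stops (20 mm over the slot floor); floor 16 mm, tops of the 5 mm side walls 76 mm, flared lead-in (about 25 mm wide inside) 84 mm above the worktop. Fixed. This point: centre of the slot floor; x along the slot, y across, z up. A board that is home has its centre 60 mm above it.
- red_slot (a point): the red pocket of the board rack: slot 14.5 mm wide, 146 mm long between low end stops (20 mm over the slot floor); floor 16 mm, tops of the 5 mm side walls 76 mm, flared lead-in (about 25 mm wide inside) 84 mm above the worktop. Fixed. This point: centre of the slot floor; x along the slot, y across, z up. A board that is home has its centre 60 mm above it.
- rack: fixed wooden base plate of the board rack, 170 (x) x 184 (y) x 12 mm high; it carries the three coloured pockets side by side along its y, 56 mm from centre to centre, in an order that varies; all slots run along its x. Origin: centre of its underside
- drainer: fixed steel drip tray, 176 (x) x 92 (y) x 14 mm high, with one grey upright pocket along its x: slot 15.5 mm wide, floor 12 mm and wall tops 68 mm above the worktop, flared mouth up to 76 mm. Origin: centre of its underside
- vanilla: loose bystander: brown bottle, 47 mm across, 118 mm high; stands between the rack and the drainer. Origin: centre of its underside, z up
- turmeric: loose bystander: jar with yellow cap, 59 mm across, 125 mm high; stands farther back, left of the tip of the fixed saucepan's handle. Origin: centre of its underside, z up
- drum: loose bystander: yellow drum with white lid, 75 mm across, 96 mm high; stands left of the rack. Origin: centre of its underside, z up
- green_board: the green board; origin: centre of its underside, axes as the point at its centre
- blue_board: the blue board; origin: centre of its underside, axes as the point at its centre
Mind the look-alikes: they are no part of the job. Of the things that look like the green_board, the larger one is meant.

How it is judged:
By the outcome, as a careful person would: the job done as asked, in the order asked, and still so for the second after the job is handed in, with the robot touching nothing.
It also fails if it takes over 64 s, if anything falls off the work surface, if the arm or the gripper's body presses on something with over 40 N, if the wrist force passes 120 N, or if a joint passes its speed limit or range.

## Working session

There is one attempt and no reset: what is moved stays moved. The work goes in short steps, Python scripts to look and compute and a tool call to move; the robot and the scene stay as the last step left them, time stands still between calls to the robot, and variables do not carry over. Pictures are saved under pics/ and viewed, on a budget of 10 in all, crops included, one or two more only if the job needs it, and the job is handed in when it is done.

Besides the shell and the picture viewer there is one more tool, called after "Call:" in YAML: its name, and indented under it one key for each argument. move_arm: Moves the arm, as the interface text tells. Its arguments: {"type":"object","properties":{"deltas":{"type":"array","items":{"type":"array","items":{"type":"array","items":{"type":"number"}}}},"force":{"type":"number"}},"required":["deltas"]}

```bash
mkdir -p pics; python3 - <<'E'
from station import monitor, viewer
import cv2,numpy as np
for n in("side","top"):
    f=viewer.grab_frame(n); cv2.imwrite(f"pics/{n}0.png",f["frame"]); print(n,{k:v for k,v in f.items() if k!="frame"})
print(monitor.get_state())
E
cat > h.py <<'E'
import numpy as np, cv2
from scipy.spatial.transform import Rotation as R
from station import monitor, viewer
def cam(f):
    o=np.array(f["orientation"],float)
    M=o if o.shape==(3,3) else R.from_euler('xyz',o).as_matrix()
    return np.array(f["xyz"]),M,200/np.tan(np.radians(f["vfov"])/2)
def ray(f,u,v):
    c,M,F=cam(f); d=M@np.array([(u-f["cx"])/F,(v-f["cy"])/F,1]); return c,d
def atz(f,u,v,z):
    c,d=ray(f,u,v); return c+d*(z-c[2])/d[2]
def proj(f,p):
    c,M,F=cam(f); q=M.T@(np.array(p)-c); return np.array([f["cx"]+F*q[0]/q[2],f["cy"]+F*q[1]/q[2]])
def tri(f1,p1,f2,p2):
    c1,d1=ray(f1,*p1);c2,d2=ray(f2,*p2)
    s=np.linalg.lstsq(np.c_[d1,-d2],c2-c1,rcond=None)[0]
    a=c1+s[0]*d1;b=c2+s[1]*d2; return (a+b)/2,np.linalg.norm(a-b)
E
```

```text
side {'vfov': 44.478789838199795, 'cx': 322.3118021158823, 'cy': 204.09692442345312, 'xyz': array([0.62512691, 0.81311243, 1.17320847]), 'orientation': array([-2.5644474 ,  0.00616293,  3.05575636])}
top {'vfov': 54.13651487825024, 'cx': 325.9261159310328, 'cy': 203.259930436915, 'xyz': array([0.40592847, 0.13714014, 1.24279651]), 'orientation': array([-2.98742002, -0.0164581 , -1.56325133])}
{'t': 0.1, 'q': array([-8.90892692e-01,  3.59328315e-01,  1.11796366e-02, -2.90849146e-04,
       -1.22413039e+00, -2.88098760e-01]), 'qd': array([ 0.0017545 , -0.00288027,  0.00098007,  0.0025932 ,  0.00057037,
        0.00113416]), 'joint_efforts': array([-1.53244306e-03, -5.84162021e+01,  2.93754458e+01,  7.01560602e+00,
        1.02070600e-02, -4.16444470e-05]), 'eef_pos': array([ 0.25755826, -0.62346299,  0.22572383]), 'ee_rot': array([ 3.14009333e+00, -1.59162054e-04, -2.74988668e+00]), 'force': array([-0.37880842,  0.22366825,  0.14742826]), 'moment': array([ 0.01437372, -0.03432185, -0.0165299 ]), 'width': 0.08748268476467835}
```

View pics/side0.png

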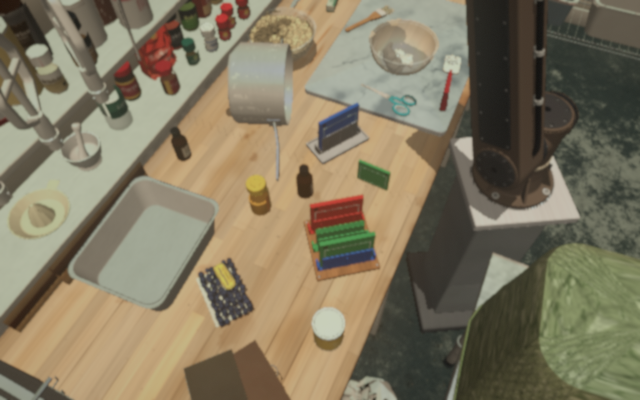

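View pics/top0.png

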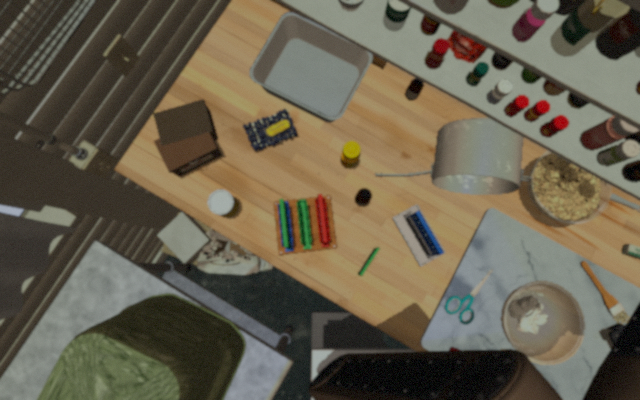

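The side view shows the rack at about (342,240): red board at the back, the empty green pocket in the middle, and the green board in the blue pocket in front. The drainer with the blue board is at (338,130).

There are two green candidates. In the top view one is in the rack at (287,225) and a smaller one is loose on the worktop at (368,261). The larger one, in the blue pocket, is the one meant. I'll confirm this in an enlarged crop.

```bash
python3 - <<'E'
import cv2,numpy as np
a=cv2.imread("pics/top0.png");b=cv2.imread("pics/side0.png")
def crop(im,x,y,w,h,s):
    c=cv2.resize(im[y:y+h,x:x+w],None,fx=s,fy=s,interpolation=cv2.INTER_CUBIC)
    c=cv2.convertScaleAbs(c,alpha=1.5)
    for i in range(0,w,10): cv2.line(c,(i*s,0),(i*s,12 if i%50 else 25),(255,255,255),1); i%20==0 and cv2.putText(c,str(x+i),(i*s+2,12),0,.35,(255,255,255),1)
    for i in range(0,h,10): cv2.line(c,(0,i*s),(12,i*s),(255,255,255),1); i%20==0 and cv2.putText(c,str(y+i),(2,i*s-2),0,.35,(255,255,255),1)
    return c
cv2.imwrite("pics/t1.png",crop(a,265,180,190,100,4))
cv2.imwrite("pics/s1.png",crop(b,290,95,110,190,3))
E
```

```text
(no output)
```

View pics/t1.png

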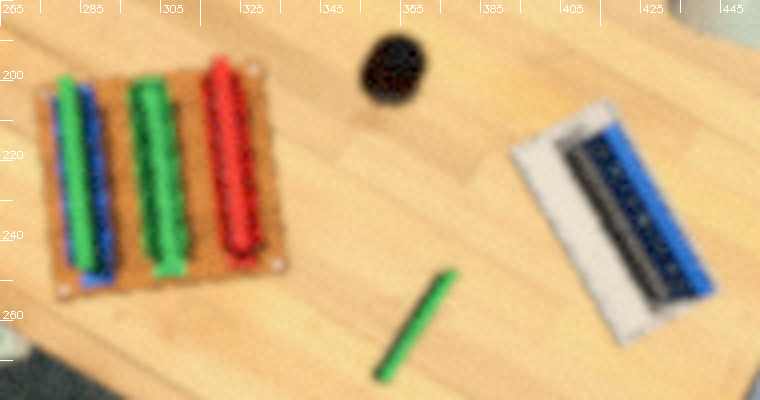

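View pics/s1.png

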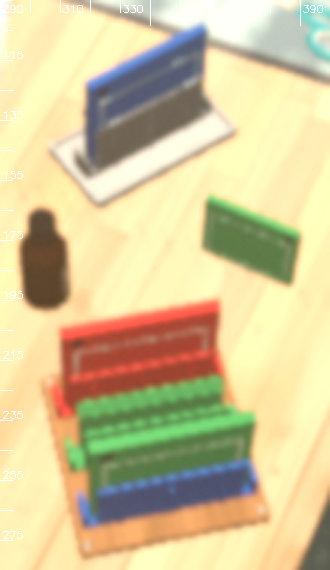

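The larger green board in the rack's blue pocket is confirmed at (281–286, 200–247) in the top view. The loose green one at (368,261) is clearly shorter and is the look-alike. Next I compute poses from both cameras.

```bash
cat > m.py <<'E'
from h import *
T=viewer.grab_frame("top");S=viewer.grab_frame("side")
def seg(n,f,a,b,z):
    A=atz(f,*a,z);B=atz(f,*b,z);d=B-A
    print(n,"mid",((A+B)/2*1000).round(1),"len",round(np.linalg.norm(d)*1000,1),"yaw",round(np.degrees(np.arctan2(d[1],d[0])),2))
c=lambda u,v:(265+u/4,180+v/4)
s=lambda u,v:(290+u/3,95+v/3)
seg("greenT",T,c(66,76),c(86,271),.136); seg("greenS",S,s(88,447),s(254,417),.136)
seg("redT",T,c(219,58),c(243,255),.136); seg("redS",S,s(61,331),s(219,304),.136)
seg("blueT",T,c(611,124),c(709,291),.132); seg("blueS",S,s(88,86),s(206,29),.132)
sc=[atz(T,*c(*p),.012)for p in((44,95),(253,70),(278,265),(64,290))]
print("screws T",(np.array(sc)*1000).round(1).tolist(),np.mean(sc,0).round(4))
co=[atz(T,*c(*p),.012)for p in((36,90),(262,60),(287,268),(60,299))]
print("corners T",(np.array(co)*1000).round(1).tolist(),np.mean(co,0).round(4))
dr=[atz(T,*c(*p),.014)for p in((511,150),(609,97),(722,295),(623,346))]
print("drain",(np.array(dr)*1000).round(1).tolist(),np.mean(dr,0).round(4))
print("vanilla",atz(T,*c(393,69),.118))
E
python3 m.py
```

```text
greenT mid [519.8 238.7 136. ] len 139.7 yaw -172.81
greenS mid [522.4 245.3 136. ] len 137.2 yaw -173.52
redT mid [533. 129. 136.] len 141.9 yaw -172.59
redS mid [536.  133.1 136. ] len 136.9 yaw -173.6
blueT mid [ 499.6 -177.1  132. ] len 135.8 yaw -150.82
blueS mid [ 498.1 -167.4  132. ] len 136.4 yaw -152.25
screws T [[594.2, 276.9, 12.0], [616.0, 111.1, 12.0], [461.4, 90.5, 12.0], [440.7, 257.2, 12.0]] [0.5281 0.1839 0.012 ]
corners T [[598.2, 283.3, 12.0], [624.2, 103.9, 12.0], [459.2, 83.4, 12.0], [433.7, 260.1, 12.0]] [0.5288 0.1827 0.012 ]
drain [[553.5, -93.8, 14.0], [596.8, -172.9, 14.0], [440.9, -257.3, 14.0], [400.9, -178.3, 14.0]] [ 0.498  -0.1756  0.014 ]
vanilla [0.59975043 0.01106578 0.118     ]
```

```bash
cat >> h.py <<'E'
def row(x,y,z,yawdeg):
    s=monitor.get_state(); M=R.from_euler('xyz',s["ee_rot"])
    G=R.from_euler('xyz',[180,0,yawdeg],degrees=True)
    print("turn",np.degrees((M.inv()*G).as_rotvec()).round(2),"shift",M.inv().apply(np.array([x,y,z])-s["eef_pos"]).round(4))
def st():
    s=monitor.get_state(); print("t",s["t"].__round__(2),"p",(s["eef_pos"]*1000).round(1),"rpy",np.degrees(s["ee_rot"]).round(2),"F",s["force"].round(1),"M",s["moment"].round(2),"w",round(s["width"]*1000,1),"q",s["q"].round(2))
E
python3 -c "
from h import *
row(.5,-.15,.24,-172.8)"
```

```text
turn [ 6.000e-02 -1.000e-02  1.525e+01] shift [-0.4048  0.3452 -0.0137]
```

Call:
move_arm:
  deltas:
    - [[0, 0, 15.2, -0.405, 0.345, -0.014, 0.04], [0, 0, 15.2, -0.405, 0.345, -0.014, 0.04], [0, 0, 15.2, -0.405, 0.345, -0.014, 0.04], [0, 0, 15.2, -0.405, 0.345, -0.014, 0.04], [0, 0, 15.2, -0.405, 0.345, -0.014, 0.04], [0, 0, 15.2, -0.405, 0.345, -0.014, 0.04], [0, 0, 15.2, -0.405, 0.345, -0.014, 0.04], [0, 0, 15.2, -0.405, 0.345, -0.014, 0.04], [0, 0, 15.2, -0.405, 0.345, -0.014, 0.04], [0, 0, 15.2, -0.405, 0.345, -0.014, 0.04], [0, 0, 15.2, -0.405, 0.345, -0.014, 0.04], [0, 0, 15.2, -0.405, 0.345, -0.014, 0.04]]
  force: 30

```text
t: 1.2
eef_pos: [0.4851, -0.1788, 0.24]
ee_rot: [-3.142, 0.001, -3.015]
force: [0.9, -1.5, 0.9]
width: 0.0402
```

```bash
python3 -c "
from h import *
st();row(.521,.2405,.19,-172.8)"
```

```text
t 1.2 p [ 485.1 -178.8  240. ] rpy [-1.8000e+02  4.0000e-02 -1.7275e+02] F [ 0.9 -1.5  0.9] M [-0.09 -0.15  0.02] w 40.2 q [ 0.03  0.09 -0.31 -0.   -1.17 -1.47]
turn [-0.    0.04  0.05] shift [-0.0885  0.4114  0.0501]
```

Call:
move_arm:
  deltas:
    - [[0, 0, 0, -0.074, 0.38, 0.03, 0.04], [0, 0, 0, -0.074, 0.38, 0.03, 0.04], [0, 0, 0, -0.074, 0.38, 0.03, 0.04], [0, 0, 0, -0.074, 0.38, 0.03, 0.04], [0, 0, 0, -0.074, 0.38, 0.03, 0.04], [0, 0, 0, -0.074, 0.38, 0.03, 0.04], [0, 0, 0, -0.074, 0.38, 0.03, 0.04], [0, 0, 0, -0.074, 0.38, 0.03, 0.04], [0, 0, 0, -0.074, 0.38, 0.03, 0.04], [0, 0, 0, -0.074, 0.38, 0.03, 0.04], [0, 0, 0, -0.074, 0.38, 0.03, 0.04], [0, 0, 0, -0.074, 0.38, 0.03, 0.04]]

```text
t: 2.2
eef_pos: [0.5098, 0.2062, 0.2091]
ee_rot: [-3.141, -0.001, -3.013]
force: [-0.3, 0.1, 0.1]
width: 0.0401
```

```bash
python3 -c "
from h import *
st();row(.521,.2405,.15,-172.8)"
```

```text
t 2.2 p [509.8 206.2 209.1] rpy [-1.7997e+02 -6.0000e-02 -1.7265e+02] F [-0.3  0.1  0.1] M [-0.02 -0.01 -0.01] w 40.1 q [ 0.74  0.17 -0.29 -0.   -1.11 -2.18]
turn [-0.03 -0.06  0.15] shift [-0.0156  0.0326  0.0591]
```

Call:
move_arm:
  deltas:
    - [[0, 0, 0.15, -0.0156, 0.0326, 0.01, 0.04], [0, 0, 0.15, -0.0156, 0.0326, 0.03, 0.04], [0, 0, 0.15, -0.0156, 0.0326, 0.059, 0.04], [0, 0, 0.15, -0.0156, 0.0326, 0.059, 0.04], [0, 0, 0.15, -0.0156, 0.0326, 0.059, 0.04], [0, 0, 0.15, -0.0156, 0.0326, 0.059, 0.04]]

```text
t: 2.7
eef_pos: [0.5222, 0.2391, 0.1521]
ee_rot: [3.142, 0.001, -3.018]
force: [0.1, -0.4, 0.6]
width: 0.0401
```

```bash
python3 - <<'E'
from h import *
st()
T=viewer.grab_frame("top");S=viewer.grab_frame("side")
f=lambda F,x,y,w,h,s:cv2.convertScaleAbs(cv2.resize(F["frame"][y:y+h,x:x+w],None,fx=s,fy=s,interpolation=cv2.INTER_CUBIC),alpha=1.4)
cv2.imwrite("pics/c2.png",np.hstack([f(T,240,170,100,110,4),f(S,290,150,100,110,4)]))
E
```

```text
t 2.7 p [522.2 239.1 152.1] rpy [ 1.8000e+02  7.0000e-02 -1.7294e+02] F [ 0.1 -0.4  0.6] M [0.   0.01 0.02] w 40.1 q [ 0.77  0.25 -0.32  0.   -1.   -2.22]
```

View pics/c2.png

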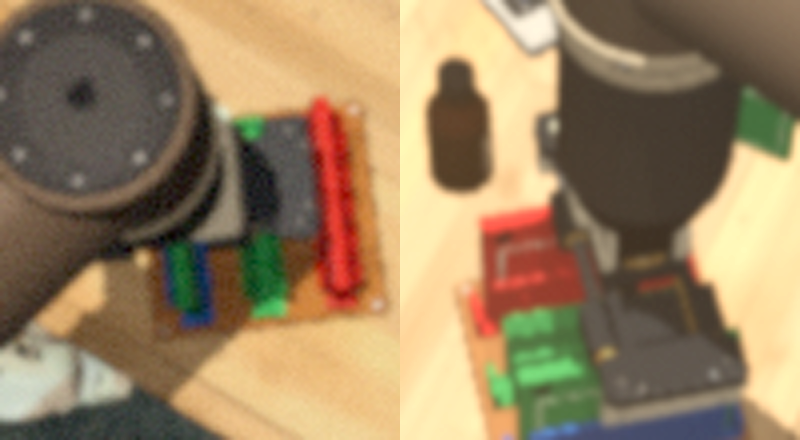

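The gripper straddles the green board in the side view at about (680,380), clear of the red board. Now I descend.

Call:
move_arm:
  deltas:
    - [[0, 0, 0, 0, 0, 0.015, 0.04], [0, 0, 0, 0, 0, 0.03, 0.04], [0, 0, 0, 0, 0, 0.045, 0.04], [0, 0, 0, 0, 0, 0.056, 0.04], [0, 0, 0, 0, 0, 0.056, 0.04], [0, 0, 0, 0, 0, 0.056, 0.04]]

```text
t: 3.3
eef_pos: [0.5218, 0.2398, 0.0952]
ee_rot: [-3.141, 0.0, -3.018]
force: [0.5, 0.5, -0.1]
width: 0.0398
```

Call:
move_arm:
  deltas:
    - [[0, 0, 0, 0, 0, 0, 0.0], [0, 0, 0, 0, 0, 0, 0.0], [0, 0, 0, 0, 0, 0, 0.0], [0, 0, 0, 0, 0, 0, 0.0], [0, 0, 0, 0, 0, 0, 0.0], [0, 0, 0, 0, 0, 0, 0.0]]
  force: 15

```text
t: 3.8
eef_pos: [0.5217, 0.2409, 0.095]
ee_rot: [3.14, 0.001, -3.018]
force: [-1.4, 2.6, 0.9]
width: 0.0119
```

```bash
python3 -c "
from h import *
st()"
```

```text
t 3.8 p [521.7 240.9  95. ] rpy [ 1.7989e+02  6.0000e-02 -1.7290e+02] F [-1.4  2.6  0.9] M [1.43 0.75 0.13] w 11.9 q [ 0.77  0.31 -0.38 -0.   -0.87 -2.22]
```

Call:
move_arm:
  deltas:
    - [[0, 0, 0, 0, 0.001, 0, 0], [0, 0, 0, 0, 0.001, -0.01, 0], [0, 0, 0, 0, 0.001, -0.02, 0], [0, 0, 0, 0, 0.001, -0.03, 0], [0, 0, 0, 0, 0.001, -0.04, 0], [0, 0, 0, 0, 0.001, -0.05, 0], [0, 0, 0, 0, 0.001, -0.065, 0], [0, 0, 0, 0, 0.001, -0.08, 0], [0, 0, 0, 0, 0.001, -0.08, 0], [0, 0, 0, 0, 0.001, -0.08, 0]]
  force: 25

```text
t: 4.63
eef_pos: [0.5218, 0.2406, 0.176]
ee_rot: [3.141, 0.002, -3.018]
force: [1.3, 0.1, -3.4]
width: 0.0119
```

```bash
python3 - <<'E'
from h import *
st()
# green slot: 56 mm from blue slot along rack -y, from the grasp pose y reading
row(.5217+.056*np.sin(np.radians(7.2)),.2414-.056*np.cos(np.radians(7.2)),.175,-172.8)
T=viewer.grab_frame("top");S=viewer.grab_frame("side")
f=lambda F,x,y,w,h,s:cv2.convertScaleAbs(cv2.resize(F["frame"][y:y+h,x:x+w],None,fx=s,fy=s,interpolation=cv2.INTER_CUBIC),alpha=1.4)
cv2.imwrite("pics/c3.png",np.hstack([f(T,240,170,100,110,4),f(S,290,170,100,110,4)]))
E
```

```text
t 4.63 p [521.8 240.6 176. ] rpy [ 1.7995e+02  1.0000e-01 -1.7292e+02] F [ 1.3  0.1 -3.4] M [-0.01 -0.   -0.01] w 11.9 q [ 0.77  0.23 -0.29  0.   -1.05 -2.22]
turn [ 0.05  0.1  -0.12] shift [-0.0002 -0.0552  0.001 ]
```

View pics/c3.png

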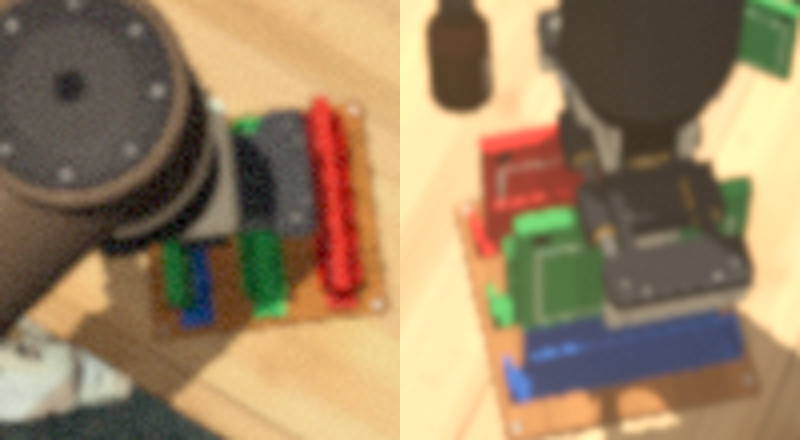

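The green board is lifted clear: its lower edge is above the blue pocket at about (630,325) and it hangs upright. I shift it over the green pocket and lower it.

Call:
move_arm:
  deltas:
    - [[0, 0, 0, 0, -0.01, 0, 0], [0, 0, 0, 0, -0.022, 0, 0], [0, 0, 0, 0, -0.036, 0, 0], [0, 0, 0, 0, -0.048, 0, 0], [0, 0, 0, 0, -0.0552, 0, 0], [0, 0, 0, 0, -0.0552, 0, 0], [0, 0, 0, 0, -0.0552, 0, 0], [0, 0, 0, 0, -0.0552, 0, 0], [0, 0, 0, 0, -0.0552, 0.008, 0], [0, 0, 0, 0, -0.0552, 0.016, 0], [0, 0, 0, 0, -0.0552, 0.024, 0], [0, 0, 0, 0, -0.0552, 0.024, 0]]

```text
t: 5.73
eef_pos: [0.5269, 0.1856, 0.1481]
ee_rot: [-3.14, -0.003, -3.018]
force: [-0.7, 0.1, -1.0]
width: 0.0119
```

```bash
python3 -c "
from h import *
st()"
```

```text
t 5.73 p [526.9 185.6 148.1] rpy [-179.92   -0.2  -172.9 ] F [-0.7  0.1 -1. ] M [-0.08  0.1  -0.01] w 11.9 q [ 0.69  0.24 -0.35 -0.   -0.99 -2.14]
```

Call:
move_arm:
  deltas:
    - [[0, 0, 0, -0.001, 0, 0.006, 0], [0, 0, 0, -0.0015, 0, 0.013, 0], [0, 0, 0, -0.0015, 0, 0.02, 0], [0, 0, 0, -0.0015, 0, 0.027, 0], [0, 0, 0, -0.0015, 0, 0.034, 0], [0, 0, 0, -0.0015, 0, 0.04, 0], [0, 0, 0, -0.0015, 0, 0.046, 0], [0, 0, 0, -0.0015, 0, 0.049, 0], [0, 0, 0, -0.0015, 0, 0.049, 0], [0, 0, 0, -0.0015, 0, 0.049, 0]]

```text
t: 6.57
eef_pos: [0.5298, 0.1862, 0.1016]
ee_rot: [-3.141, -0.0, -3.018]
force: [0.2, -0.2, -2.1]
width: 0.0115
```

```bash
python3 -c "
from h import *
st()"
```

```text
t 6.57 p [529.8 186.2 101.6] rpy [-179.99   -0.   -172.9 ] F [ 0.2 -0.2 -2.1] M [ 0.03 -0.01  0.02] w 11.5 q [ 0.69  0.29 -0.4   0.   -0.88 -2.13]
```

Call:
move_arm:
  deltas:
    - [[0, 0, 0, 0.0008, 0, 0.002, 0], [0, 0, 0, 0.0008, 0, 0.004, 0], [0, 0, 0, 0.0008, 0, 0.006, 0], [0, 0, 0, 0.0008, 0, 0.0075, 0], [0, 0, 0, 0.0008, 0, 0.0075, 0], [0, 0, 0, 0.0008, 0, 0.0075, 0]]

```text
t: 7.07
eef_pos: [0.529, 0.1862, 0.0949]
ee_rot: [3.141, 0.001, -3.017]
force: [-2.8, 0.0, 4.7]
width: 0.012
```

```bash
python3 -c "
from h import *
st()"
```

```text
t 7.07 p [529.  186.2  94.9] rpy [ 1.7999e+02  3.0000e-02 -1.7288e+02] F [-2.8  0.   4.7] M [-0.05  1.04  0.06] w 12.0 q [ 0.69  0.29 -0.41  0.   -0.86 -2.13]
```

The board is on the floor: the TCP is back at the pick-up height and the vertical force has reversed. Releasing and rising.

Call:
move_arm:
  deltas:
    - [[0, 0, 0, 0, 0, 0, 0.036], [0, 0, 0, 0, 0, 0, 0.036], [0, 0, 0, 0, 0, 0, 0.036], [0, 0, 0, 0, 0, 0, 0.036], [0, 0, 0, 0, 0, -0.015, 0.036], [0, 0, 0, 0, 0, -0.04, 0.036], [0, 0, 0, 0, 0, -0.07, 0.036], [0, 0, 0, 0, 0, -0.11, 0.036], [0, 0, 0, 0, 0, -0.135, 0.036], [0, 0, 0, 0, 0, -0.135, 0.036], [0, 0, 0, 0, 0, -0.135, 0.036]]

```text
t: 7.98
eef_pos: [0.5296, 0.1866, 0.231]
ee_rot: [3.14, 0.003, -3.018]
force: [0.1, 0.1, -1.0]
width: 0.0357
```

```bash
python3 -c "
from h import *
st();row(.499,-.1745,.20,-151.4)"
```

```text
t 7.98 p [529.6 186.6 231. ] rpy [ 179.89    0.18 -172.9 ] F [ 0.1  0.1 -1. ] M [-0.02  0.08 -0.01] w 35.7 q [ 0.69  0.17 -0.24  0.   -1.16 -2.13]
turn [  0.08   0.2  -21.5 ] shift [ 0.0751 -0.3546  0.03  ]
```

Call:
move_arm:
  deltas:
    - [[0, 0, -21.5, 0.075, -0.355, 0, 0.05], [0, 0, -21.5, 0.075, -0.355, 0, 0.05], [0, 0, -21.5, 0.075, -0.355, 0, 0.05], [0, 0, -21.5, 0.075, -0.355, 0, 0.05], [0, 0, -21.5, 0.075, -0.355, 0, 0.05], [0, 0, -21.5, 0.075, -0.355, 0, 0.05], [0, 0, -21.5, 0.075, -0.355, 0, 0.05], [0, 0, -21.5, 0.075, -0.355, 0.01, 0.05], [0, 0, -21.5, 0.075, -0.355, 0.03, 0.05], [0, 0, -21.5, 0.075, -0.355, 0.05, 0.05], [0, 0, -21.5, 0.075, -0.355, 0.07, 0.05], [0, 0, -21.5, 0.075, -0.355, 0.07, 0.05]]

```text
t: 8.98
eef_pos: [0.4947, -0.1759, 0.154]
ee_rot: [3.136, -0.007, -2.645]
force: [-1.4, 1.4, -0.4]
width: 0.0502
```

```bash
python3 - <<'E'
from h import *
st(); row(.499,-.1745,.090,-151.4)
T=viewer.grab_frame("top");S=viewer.grab_frame("side")
f=lambda F,x,y,w,h,s:cv2.convertScaleAbs(cv2.resize(F["frame"][y:y+h,x:x+w],None,fx=s,fy=s,interpolation=cv2.INTER_CUBIC),alpha=1.4)
cv2.imwrite("pics/c4.png",np.hstack([f(T,265,180,100,100,4),f(S,290,60,100,100,4)]))
E
```

```text
t 8.98 p [ 494.7 -175.9  154. ] rpy [ 179.7    -0.4  -151.57] F [-1.4  1.4 -0.4] M [ 0.04  0.18 -0.05] w 50.2 q [ 0.03  0.18 -0.41 -0.   -0.99 -1.1 ]
turn [ 0.3  -0.4  -0.17] shift [-0.0049 -0.0011  0.064 ]
```

View pics/c4.png

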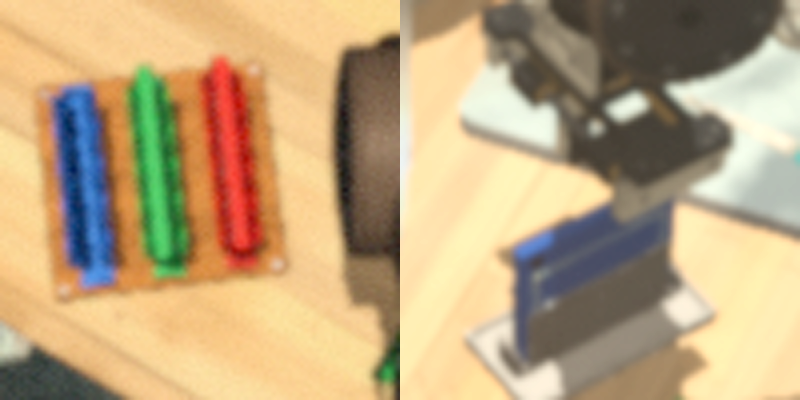

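The green board stands in the green pocket (left half, 148–175, 70–260), parallel to the red one. The blue pocket is empty. The gripper is above the blue board, and I centre and descend.

Call:
move_arm:
  deltas:
    - [[0, 0, 0, -0.002, -0.001, 0, 0.05], [0, 0, 0, -0.002, -0.001, 0, 0.05], [0, 0, 0, -0.002, -0.001, 0.015, 0.05], [0, 0, 0, -0.002, -0.001, 0.03, 0.05], [0, 0, 0, -0.002, -0.001, 0.045, 0.05], [0, 0, 0, -0.002, -0.001, 0.062, 0.05], [0, 0, 0, -0.002, -0.001, 0.062, 0.05], [0, 0, 0, -0.002, -0.001, 0.062, 0.05]]

```text
t: 9.75
eef_pos: [0.5008, -0.1751, 0.0976]
ee_rot: [-3.142, -0.0, -2.642]
force: [-0.9, 0.2, 0.9]
width: 0.0501
```

Call:
move_arm:
  deltas:
    - [[0, 0, 0, 0, 0, 0, 0.0], [0, 0, 0, 0, 0, 0, 0.0], [0, 0, 0, 0, 0, 0, 0.0], [0, 0, 0, 0, 0, 0, 0.0], [0, 0, 0, 0, 0, 0, 0.0], [0, 0, 0, 0, 0, 0, 0.0], [0, 0, 0, 0, 0, 0, 0.0]]
  force: 15

```text
t: 10.33
eef_pos: [0.5006, -0.1753, 0.0973]
ee_rot: [3.142, 0.0, -2.642]
force: [-0.7, 1.4, 1.4]
width: 0.0116
```

```bash
python3 -c "
from h import *
st()"
```

```text
t 10.33 p [ 500.6 -175.3   97.3] rpy [ 1.800e+02  1.000e-02 -1.514e+02] F [-0.7  1.4  1.4] M [0.35 0.23 0.18] w 11.6 q [ 0.03  0.25 -0.48 -0.   -0.85 -1.1 ]
```

Gripped. With the underside at 12 mm, the TCP at home in the rack should be at about 101.3 mm.

Call:
move_arm:
  deltas:
    - [[0, 0, 0, 0, 0, -0.01, 0], [0, 0, 0, 0, 0, -0.02, 0], [0, 0, 0, 0, 0, -0.03, 0], [0, 0, 0, 0, 0, -0.042, 0], [0, 0, 0, 0, 0, -0.055, 0], [0, 0, 0, 0, 0, -0.07, 0], [0, 0, 0, 0, 0, -0.09, 0], [0, 0, 0, 0, 0, -0.11, 0], [0, 0, 0, 0, 0, -0.13, 0], [0, 0, 0, 0, 0, -0.15, 0], [0, 0, 0, 0, 0, -0.16, 0], [0, 0, 0, 0, 0, -0.16, 0]]
  force: 30

```text
t: 11.33
eef_pos: [0.5018, -0.1756, 0.2604]
ee_rot: [-3.139, 0.004, -2.642]
force: [0.9, -0.4, -2.5]
width: 0.0119
```

```bash
python3 -c "
from h import *
st();row(.5225,.241,.255,-172.9)"
```

```text
t 11.33 p [ 501.8 -175.6  260.4] rpy [-179.83    0.24 -151.39] F [ 0.9 -0.4 -2.5] M [ 0.02 -0.07 -0.02] w 11.9 q [ 0.03  0.1  -0.25  0.   -1.21 -1.1 ]
turn [-0.12  0.27 21.51] shift [-0.2177  0.3559  0.0053]
```

Call:
move_arm:
  deltas:
    - [[0, 0, 1, -0.01, 0.0165, 0, 0], [0, 0, 3, -0.026, 0.0425, 0, 0], [0, 0, 5, -0.045, 0.0735, 0, 0], [0, 0, 7, -0.065, 0.1063, 0, 0], [0, 0, 9, -0.085, 0.139, 0, 0], [0, 0, 11, -0.105, 0.1717, 0, 0], [0, 0, 13, -0.125, 0.2044, 0, 0], [0, 0, 15.5, -0.145, 0.237, 0, 0], [0, 0, 18, -0.165, 0.27, 0, 0], [0, 0, 20, -0.185, 0.3025, 0, 0], [0, 0, 21.5, -0.203, 0.332, 0, 0], [0, 0, 21.5, -0.213, 0.348, 0, 0]]

```text
t: 12.33
eef_pos: [0.5204, 0.2353, 0.2557]
ee_rot: [-3.141, -0.002, -3.018]
force: [0.9, -1.3, -2.6]
width: 0.0119
```

Call:
move_arm:
  deltas:
    - [[0, 0, 0, 0, 0, 0, 0], [0, 0, 0, 0, 0, 0, 0], [0, 0, 0, 0, 0, 0, 0]]

```text
t: 12.58
eef_pos: [0.5205, 0.2315, 0.2562]
ee_rot: [-3.141, -0.002, -3.017]
force: [0.2, 0.1, -2.9]
width: 0.012
```

```bash
python3 -c "
from h import *
st();row(.5225,.2415,.185,-172.9)"
```

```text
t 12.58 p [520.5 231.5 256.2] rpy [-1.7994e+02 -9.0000e-02 -1.7288e+02] F [ 0.2  0.1 -2.9] M [-0.03 -0.02  0.04] w 12.0 q [ 0.76  0.17 -0.18 -0.   -1.23 -2.21]
turn [-0.06 -0.09  0.02] shift [-0.0033  0.0097  0.0712]
```

Call:
move_arm:
  deltas:
    - [[0, 0, 0, -0.002, 0.005, 0, 0], [0, 0, 0, -0.003, 0.0097, 0.01, 0], [0, 0, 0, -0.003, 0.0097, 0.03, 0], [0, 0, 0, -0.003, 0.0097, 0.05, 0], [0, 0, 0, -0.003, 0.0097, 0.065, 0], [0, 0, 0, -0.003, 0.0097, 0.076, 0], [0, 0, 0, -0.003, 0.0097, 0.08, 0], [0, 0, 0, -0.003, 0.0097, 0.08, 0], [0, 0, 0, -0.003, 0.0097, 0.08, 0]]

```text
t: 13.33
eef_pos: [0.5232, 0.2422, 0.1777]
ee_rot: [3.142, 0.001, -3.018]
force: [-0.3, 0.3, -2.1]
width: 0.0117
```

```bash
python3 - <<'E'
from h import *
st(); row(.5225,.2414,.175,-172.9)
T=viewer.grab_frame("top");S=viewer.grab_frame("side")
f=lambda F,x,y,w,h,s:cv2.convertScaleAbs(cv2.resize(F["frame"][y:y+h,x:x+w],None,fx=s,fy=s,interpolation=cv2.INTER_CUBIC),alpha=1.4)
cv2.imwrite("pics/c5.png",np.hstack([f(T,240,180,100,110,4),f(S,290,180,100,110,4)]))
E
```

```text
t 13.33 p [523.2 242.2 177.7] rpy [ 1.8000e+02  4.0000e-02 -1.7291e+02] F [-0.3  0.3 -2.1] M [ 0.01 -0.05  0.04] w 11.7 q [ 0.77  0.23 -0.28  0.   -1.06 -2.22]
turn [ 0.    0.04 -0.01] shift [ 0.0008 -0.0007  0.0027]
```

View pics/c5.png

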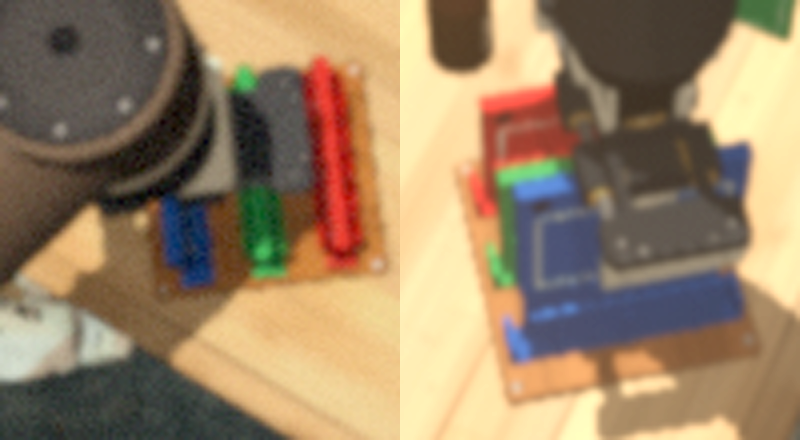

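The board is aligned over the blue pocket: its lower edge is at about (530–745, 300–270) in the side view, parallel to the pocket walls. I lower it in stages.

Call:
move_arm:
  deltas:
    - [[0, 0, 0, -0.0005, -0.0005, 0.008, 0], [0, 0, 0, -0.0005, -0.0005, 0.016, 0], [0, 0, 0, -0.0005, -0.0005, 0.024, 0], [0, 0, 0, -0.0005, -0.0005, 0.03, 0], [0, 0, 0, -0.0005, -0.0005, 0.036, 0], [0, 0, 0, -0.0005, -0.0005, 0.042, 0], [0, 0, 0, -0.0005, -0.0005, 0.046, 0], [0, 0, 0, -0.0005, -0.0005, 0.046, 0], [0, 0, 0, -0.0005, -0.0005, 0.046, 0]]

```text
t: 14.18
eef_pos: [0.5234, 0.2417, 0.131]
ee_rot: [-3.141, -0.0, -3.018]
force: [0.4, 0.7, -2.1]
width: 0.0118
```

```bash
python3 -c "
from h import *
st()"
```

```text
t 14.18 p [523.4 241.7 131. ] rpy [-1.7998e+02 -2.0000e-02 -1.7289e+02] F [ 0.4  0.7 -2.1] M [-0.06 -0.06  0.01] w 11.8 q [ 0.77  0.28 -0.34  0.   -0.95 -2.22]
```

Bottom at 46 mm with no side load, so I continue to the end stop height, then the floor.

Call:
move_arm:
  deltas:
    - [[0, 0, 0, 0, 0, 0.005, 0], [0, 0, 0, 0, 0, 0.01, 0], [0, 0, 0, 0, 0, 0.015, 0], [0, 0, 0, 0, 0, 0.019, 0], [0, 0, 0, 0, 0, 0.023, 0], [0, 0, 0, 0, 0, 0.027, 0], [0, 0, 0, 0, 0, 0.029, 0], [0, 0, 0, 0, 0, 0.0305, 0], [0, 0, 0, 0, 0, 0.0305, 0], [0, 0, 0, 0, 0, 0.0305, 0]]

```text
t: 15.02
eef_pos: [0.5232, 0.2417, 0.1013]
ee_rot: [-3.142, 0.0, -3.017]
force: [-3.8, -2.3, 5.9]
width: 0.0117
```

```bash
python3 -c "
from h import *
st()"
```

```text
t 15.02 p [523.2 241.7 101.3] rpy [-179.99    0.   -172.88] F [-3.8 -2.3  5.9] M [-0.39  1.5  -0.  ] w 11.7 q [ 0.77  0.31 -0.37  0.   -0.89 -2.22]
```

The force reversed at exactly 101.3 mm, so the board is on the floor. Release, rise, then move clear for the final look.

Call:
move_arm:
  deltas:
    - [[0, 0, 0, 0, 0, 0, 0.036], [0, 0, 0, 0, 0, 0, 0.036], [0, 0, 0, 0, 0, 0, 0.036], [0, 0, 0, 0, 0, 0, 0.036], [0, 0, 0, 0, 0, -0.015, 0.036], [0, 0, 0, 0, 0, -0.04, 0.036], [0, 0, 0, 0, 0, -0.07, 0.036], [0, 0, 0, 0, 0, -0.11, 0.036], [0, 0, 0, 0, 0, -0.145, 0.036], [0, 0, 0, 0, 0, -0.145, 0.036]]

```text
t: 15.85
eef_pos: [0.5266, 0.2433, 0.2538]
ee_rot: [3.137, 0.011, -3.017]
force: [0.5, 0.7, 0.2]
width: 0.0362
```

Call:
move_arm:
  deltas:
    - [[0, 0, 0, 0, -0.4, 0, 0.036], [0, 0, 0, 0, -0.4, 0, 0.036], [0, 0, 0, 0, -0.4, 0, 0.036], [0, 0, 0, 0, -0.4, 0, 0.036], [0, 0, 0, 0, -0.4, 0, 0.036], [0, 0, 0, 0, -0.4, 0, 0.036], [0, 0, 0, 0, -0.4, 0, 0.036], [0, 0, 0, 0, -0.4, 0, 0.036], [0, 0, 0, 0, -0.4, 0, 0.036], [0, 0, 0, 0, -0.4, 0, 0.036], [0, 0, 0, 0, -0.4, 0, 0.036], [0, 0, 0, 0, -0.4, 0, 0.036]]

```text
t: 16.85
eef_pos: [0.5726, -0.1568, 0.2451]
ee_rot: [3.141, -0.001, -3.021]
force: [0.2, 0.4, -0.3]
width: 0.036
```

```bash
python3 - <<'E'
from h import *
st()
T=viewer.grab_frame("top");S=viewer.grab_frame("side")
f=lambda F,x,y,w,h,s:cv2.convertScaleAbs(cv2.resize(F["frame"][y:y+h,x:x+w],None,fx=s,fy=s,interpolation=cv2.INTER_CUBIC),alpha=1.4)
cv2.imwrite("pics/c6.png",np.hstack([f(T,200,130,180,150,2),np.zeros((300,10,3),np.uint8),f(S,290,190,100,75,4)]))
E
```

```text
t 16.85 p [ 572.6 -156.8  245.1] rpy [ 1.7999e+02 -4.0000e-02 -1.7308e+02] F [ 0.2  0.4 -0.3] M [ 0.03 -0.03  0.03] w 36.0 q [ 0.06  0.21 -0.15 -0.   -1.21 -1.51]
```

View pics/c6.png

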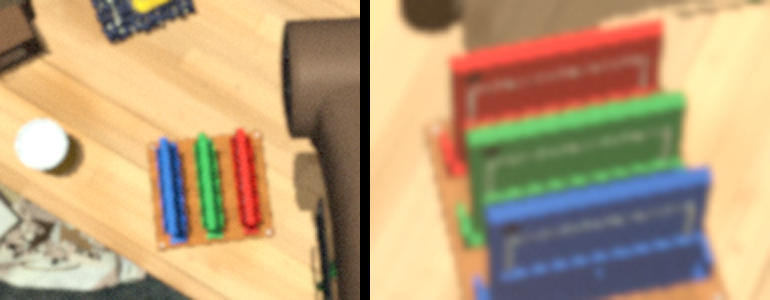

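All three boards stand parallel, each in the pocket of its own colour. Their tops are evenly stepped in the side view, and the grooves sit at equal height above the walls. The drum is in place at (43,145) in the left half. Handing in.

```bash
python3 -c "
from station import arm
print(arm.job_done())"
```

```text
the job is handed in; nothing more can be done
None
```

Both boards are back in the pockets of their own colour, and I handed the job in at about 17 s of robot time. I moved the green board from the blue pocket to the green one first, then the blue board from the drainer to the blue pocket. Each was lowered into its pocket in the gripper and released only on the floor.

- **Green board:** it met the floor with the tool at 94.9 mm. It was gripped at 95.0 mm while fully home in the blue pocket, so it is home again.
- **Blue board:** it met the floor with the tool at 101.3 mm, exactly the height worked out from its 12 mm start in the drainer.
- **Forces:** about 8 N at most in the readings I took after each move, well under the limits.
- **Final pictures:** all three boards stand upright and parallel, the red board looks unmoved, and the drum is in place. The last enlarged crop did not fully show the bottle or jar. The bottle stood in place in the last earlier view that showed it. I did not look at the jar again after the first pictures, and no path of mine went near it.

No check failed. The two cameras differed by 4 to 10 mm in y on the boards, so I relied on the top camera, corrected from where the gripper closed on the green board.

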